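# Clamp the board and pull-test its terminal plug

## Robot

A 7-joint arm with a two-finger parallel gripper is mounted at the origin on the work surface. World frame = base frame: x ahead of the robot, y to its left, z up, the work surface at z = 0. Lengths are in m, angles in rad, forces in N, time in s.
With the tool pointing down it reaches from about 0.425 to 0.825 m from the base axis. Payload 3.6 kg.
Tool frame: the origin (TCP) lies on the centre line of the jaws, within the pads' length; the fingertips stand 19 mm ahead of it and the grasp point (between the pads) is the TCP (arm.tip_reach is the distance from the TCP to the fingertips, in m); z points along the fingers, y is the line along which they close (so a half turn about z gives the same grasp; the last joint's range is limited). The gripper opens to 85 mm and grips with 20 to 120 N. Pads are 22 mm wide; open, the fingers measure 114 mm over their backs; the gripper's body (76 mm by 85 mm) begins 54 mm behind the grasp point. The pads swing forward as they close: fully open they stand 13 mm farther back than shut.
Start: joints at [-1.185, 0.615, -0.013, 1.423, 0.008, 1.103, -0.04], TCP at [0.261, 0.595, 0.25] pointing down, gripper open.
Joint ranges: [-3.12, 3.12], [-0.3, 2.06], [-1.34, 1.32], [0.26, 2.42], [-1.36, 4.5], [0.01, 1.98], [-2.84, 2.84]. Speed limits (rad/s): [2.79, 2.79, 3.14, 3.14, 3.14, 3.14, 3.14].

## Interface

Orientations are given as a 3x3 rotation matrix whose columns are the frame's x, y, z axes.
In Python, from plant import sensors, imaging, workorder, finder, arm gives the robot as it stands.
- The arm moves only by the shell command python3 -m inch 'ROWS' [FORCE]. ROWS is JSON, a list of rows, each an object with "xyz": the shift along the world's x, y, z in m, a list of three; "delta_rot": the turn, a rotation vector about the world's x, y, z in degrees, a list of three; "gripper": the opening, from 0 (shut) to 1 (fully open). A call has exactly 10 rows; each row shifts and turns the commanded pose from where the row before left it; what a row does not reach is not made up. A row lasts 1/8 s, in which the tool goes at most 62.5 mm and 10.7 degrees, less where a joint would pass 70% of its speed; a pose out of reach is approached as far as the arm can. A call is refused whole if a number of a shift passes 0.0625 or a number of a turn 10.7, either way. A call with a gripper value outside its range is refused whole. The fingers move at their own pace and stop on an object; FORCE is the grip in N (left out, the last holds). Time passes only in rows, so rows that do not move let the fingers close, or fill a call up. It gives the time, the measured TCP pose, the force, the opening and the grip force at its end, in the units of the state.
- sensors.read_state(): the state, without advancing time (a new reading comes with each control period).
- imaging.camera(name): name is "scene" or "top" or "wrist"; returns (picture, depth): 400x640x3 uint8, red, green, blue; 400x640 float32, m along the optical axis (not along the pixel's ray), 0 where there is no reading.
- imaging.camera_model(name): a dict with "fx", "fy", "cx", "cy" (pixels), "extrinsics" (4x4, takes a point from camera to world coordinates); the wrist camera has in their place "mount" (4x4, takes a point from camera to tool coordinates, whose origin is the TCP and whose axes are the flange's). Camera axes: x right, y down, z forward; pixel columns grow to the right and rows downward; lengths in m; the calibration is good to about 2 mm. A picture is of the moment at which its call begins: read the wrist's pose just before it. camera_model takes no time and is no camera call.
- workorder.finish_job(): hands the job in; it is judged then, once.
Trained networks look in the newest picture that a camera, given by its name, has taken for a name from the list of things; names that differ only in an ending like _2 or _b are one class to them, and where a whole thing is asked for, a point or a joint stands for the part that bears it (a point fixed in the world has none). Each returns a list of dicts, best first, with "confidence" (0 to 1); they miss things now and then, are a little off and sometimes report something else, mostly with a low value. They report only what shows in the picture. A call takes as long as a camera call.
- finder.masks_of(target, camera): "mask" (400x640 bool, what is visible of it) and "centre" ([column, row] in pixels, amid what is visible of it).
The state is a dict: "t": time; "joint_positions": joint angles; "joint_velocities": joint speeds; "tau": joint torques, N m; "tcp_pos": TCP position; "ee_rot": TCP orientation; "contact_force": force on the tool from outside, world axes, zero at the start; "moment": the same for the moment, N m; "grip_width": finger opening in m; "finger_force": force on a finger pad.
Only numpy, scipy, OpenCV 4.12 (cv2) and the standard library are available. Lean on these libraries where they do the work, as an engineer would, in place of code of your own. Each camera call takes 0.05 s, during which the arm holds its last target. There are 200 camera calls.

## Task

Do the plug pull test on the sloping bench tester. First tighten the black clamp knob over the circuit board clockwise until it clicks over and stays there; then draw the spring gauge out by its D-shaped handle until the pointer stands between the two fingers of the limit clip, hold it steady there for about two seconds without ever going past the clip, and ease the gauge back home without letting it fly back. Do not shift the limit clip, and leave the other things on the bench as they are.

Things in the scene. Friction and masses are not known exactly. Their poses are not given: they have to be found in the camera images.
- tester: Bench pull tester, fixed: cream metal stand 200 x 420 mm under a sloping aluminium bed, its high back towards the robot. Origin under its middle on the bench; x points out of its back (to the robot), y to the robot's right, z up. On the bed from +y to -y: clamp bridge with the knob above a circuit board, barrel-shaped spring gauge on a rail, its D-handle; a white scale lies up-slope of the barrel.
- bed: Middle of the bed's top surface, 75 mm above the tester's origin. Bed 190 (x) x 430 (y) mm. Axes: x up the slope, towards the robot; y along the gauge, from the D-handle to the knob (to the robot's right); z square to the bed, leaning 25 degrees from vertical away from the robot. All parts listed below have these axes, except the knob.
- knob_grip (a point): On the clamp knob's axis at gripping height, 144 mm off the bed. The black knob is a straight wing 66 x 16 mm, 32 mm tall, on a round skirt 46 mm wide; this point is 9 mm under the wing's top, 22 mm over the skirt. Axes turn with the knob: x along the wing, y across, z out along the knob's axis, square to the bed. Nothing near it is higher than the skirt.
- clamp (a joint): Clamp knob angle, rad, growing clockwise seen from above the knob; range 0 to 1.45, starts at 0 to 0.3. Turns easily at first, stiffly (about 0.4 N m) from 0.5 up to a ridge at 1.0, then clicks over by itself, up to its stop at 1.45, and stays; let go before the ridge it creeps back or stops there, not clicked.
- handle (a point): Middle of the cross bar of the gauge's D-handle: rubber-covered round bar 18 mm thick, 70 mm long, lying along the bed's x, 50 mm off the bed. The steel D is 94 mm wide; the free gap from bar to barrel is 53 mm; outside (-y) is clear. Under it only the gauge's rail, 20 mm wide and 12 to 18 mm high, ending 53 mm outside the resting bar. Moves with the gauge along the bed's -y.
- gauge (a joint): How far the gauge is drawn out, m: 0 is home at its stop; grows as barrel, handle and pointer move together along the bed's -y (to the robot's left, away from the knob); range 0 to 0.090. A spring pulls it home with 2 N plus 160 N per metre drawn; let go, it flies back.
- pointer (a point): Tip of the gauge's black pointer, a straight bar 3 mm thick that reaches from the barrel up the slope over the white scale (black lines every 5 mm). Moves with the gauge.
- clip_window (a point): Middle of the window of the limit clip: a dark steel slide 24 mm wide on the scale's up-slope edge with two thin fingers reaching over the scale towards the barrel, 8.5 mm either side of this point along y (14 mm free between them). The pointer's tip passes just under the fingers and meets this point when in the middle of the window.
- clip (a joint): Place of the limit clip along the scale, m, measured like gauge: the pointer is in the middle of the window when gauge equals clip. Starts at 0.035 to 0.070; held by friction.
- bottle: White plastic bottle with a black cap, 64 mm in diameter, 170 mm tall, loose, upright; origin under its base. Leave it alone.
- plug_bin: Open black bin of spare green plugs, 130 x 100 x 55 mm, loose; origin under its middle. Leave it alone.
- screwdriver: Loose screwdriver with a black handle, 190 mm long, lying flat. Leave it alone.
- board_tray: Black tray with six circuit boards, 300 x 230 x 24 mm, loose; origin under its middle. Leave it alone.

How it is judged:
By the outcome, as a careful person would: the job done as asked, in the order asked, and still so for the second after the job is handed in, with the robot touching nothing.
It also fails if it takes over 58 s, if anything falls off the work surface, if the arm or the gripper's body presses on something with over 40 N, if the wrist force passes 120 N, or if a joint passes its speed limit or range.

## Working session

There is one attempt and no reset: what is moved stays moved. The work goes in short steps, Python scripts to look and compute and a shell command to move; the robot and the scene stay as the last step left them, time stands still between calls to the robot, and variables do not carry over. Pictures are saved under pics/ and viewed, at most 10 in all, crops included, and the job is handed in when it is done.

```bash
ls; mkdir -p pics; cat > h.py <<'E'
import numpy as np, cv2
from plant import sensors, imaging, workorder, finder, arm
def cam(n):
    s=sensors.read_state(); rgb,d=imaging.camera(n); m=imaging.camera_model(n)
    if 'extrinsics' in m: T=np.array(m['extrinsics'])
    else:
        W=np.eye(4); W[:3,:3]=s['ee_rot']; W[:3,3]=s['tcp_pos']; T=W@np.array(m['mount'])
    return rgb,d,m,T
def pts(d,m,T,mask=None):
    v,u=np.nonzero((d>0)&(mask if mask is not None else True)); z=d[v,u]
    P=np.c_[(u-m['cx'])/m['fx']*z,(v-m['cy'])/m['fy']*z,z]
    return P@T[:3,:3].T+T[:3,3],u,v
def save(n,rgb): cv2.imwrite(f'pics/{n}.png',rgb[...,::-1])
E
python3 - <<'E'
from h import *
for n in ['scene','top']:
    rgb,d,m,T=cam(n); save(n,rgb); print(n,T.round(3).tolist(),m['fx'])
    for t in ['tester','bed','knob_grip','handle','pointer','clip_window','clamp']:
        for r in finder.masks_of(t,n)[:1]:
            P,u,v=pts(d,m,T,r['mask']); print(t,round(r['confidence'],2),np.round(r['centre']),np.median(P,0).round(3),P.min(0).round(3),P.max(0).round(3))
E
```

```text
pics
scene [[0.45, 0.596, -0.665, 1.696], [0.893, -0.282, 0.351, -0.648], [0.021, -0.752, -0.659, 1.28], [0.0, 0.0, 0.0, 1.0]] 497.1241750635921
tester 0.97 [325. 210.] [ 0.572 -0.045  0.084] [ 0.292 -0.237 -0.008] [0.671 0.261 0.227]
bed 0.67 [321. 204.] [ 0.565 -0.041  0.096] [ 0.292 -0.236 -0.008] [0.667 0.269 0.227]
knob_grip 0.77 [303. 204.] [ 0.619 -0.161  0.2  ] [ 0.59  -0.182  0.166] [ 0.647 -0.133  0.227]
handle 0.69 [334. 197.] [0.565 0.005 0.13 ] [ 0.447 -0.067  0.064] [0.596 0.11  0.149]
pointer 0.92 [335. 192.] [0.565 0.005 0.129] [ 0.468 -0.067  0.064] [0.596 0.108 0.149]
clip_window 0.42 [319. 173.] [ 0.494 -0.021  0.171] [ 0.485 -0.03   0.152] [ 0.505 -0.007  0.182]
clamp 0.72 [299. 206.] [ 0.62 -0.16  0.2 ] [ 0.59  -0.182  0.163] [ 0.647 -0.13   0.227]
top [[0.024, -0.981, 0.195, 0.289], [-0.999, -0.03, -0.024, -0.037], [0.029, -0.194, -0.981, 1.372], [0.0, 0.0, 0.0, 1.0]] 407.8457898957151
tester 0.76 [302. 210.] [ 0.51  -0.017  0.107] [ 0.401 -0.233 -0.004] [0.659 0.215 0.228]
bed 0.76 [304. 209.] [ 0.516 -0.017  0.11 ] [ 0.408 -0.236  0.005] [0.659 0.21  0.228]
knob_grip 0.48 [344. 175.] [ 0.605 -0.151  0.203] [ 0.582 -0.176  0.144] [ 0.639 -0.129  0.228]
handle 0.92 [290. 195.] [0.55  0.016 0.135] [ 0.489 -0.068  0.001] [0.614 0.105 0.15 ]
pointer 0.63 [344. 176.] [ 0.605 -0.152  0.203] [ 0.581 -0.2   -0.001] [ 0.674 -0.129  0.228]
clamp 0.71 [344. 173.] [ 0.605 -0.151  0.204] [ 0.582 -0.18   0.164] [ 0.641 -0.129  0.228]
```

```bash
python3 - <<'E'
from h import *
a=cv2.imread('pics/scene.png')[110:290,200:450]; b=cv2.imread('pics/top.png')[120:300,180:430]
cv2.imwrite('pics/a1.png',np.vstack([cv2.resize(x,(800,576))[:, :] for x in (a,)]));cv2.imwrite('pics/b1.png',cv2.resize(b,(800,576)))
rgb,d,m,T=cam('top'); r=finder.masks_of('tester','top')[0]; P,u,v=pts(d,m,T,r['mask'])
# plane fit: RANSAC with tilt near 25 deg
rng=np.random.default_rng(0);best=None
for _ in range(3000):
    p=P[rng.choice(len(P),3,False)];n=np.cross(p[1]-p[0],p[2]-p[0]);n/=np.linalg.norm(n)+1e-12
    n*=np.sign(n[2])
    if abs(np.degrees(np.arccos(n[2]))-25)>4: continue
    k=abs((P-p[0])@n)<.003
    if best is None or k.sum()>best.sum(): best=k
Q=P[best];c=Q.mean(0);n=np.linalg.svd(Q-c)[2][2];n*=np.sign(n[2])
print(n,np.degrees(np.arccos(n[2])),np.degrees(np.arctan2(n[1],n[0])),best.sum(),len(P),c)
yb=np.cross(n,[-n[0],-n[1],0]);yb/=np.linalg.norm(yb);xb=np.cross(yb,n)
print(xb,yb)
e=np.c_[(Q-c)@xb,(Q-c)@yb]; print(np.percentile(e,[0,1,99,100],0), cv2.minAreaRect(e.astype(np.float32)))
E
```

```text
[0.41429482 0.06835692 0.90757211] 24.828038177938346 9.369152178767248 2788 7757 [0.50256324 0.041249   0.08368814]
[-0.89546505 -0.14774799  0.41989626] [ 0.16279477 -0.98665995  0.        ]
[[-0.11700424 -0.15866343]
 [-0.1135341  -0.15627524]
 [ 0.07527366  0.26764896]
 [ 0.07831319  0.27112731]] ((-0.01984012871980667, 0.05632731318473816), (0.42916345596313477, 0.19485586881637573), 89.69425201416016)
```

View pics/a1.png

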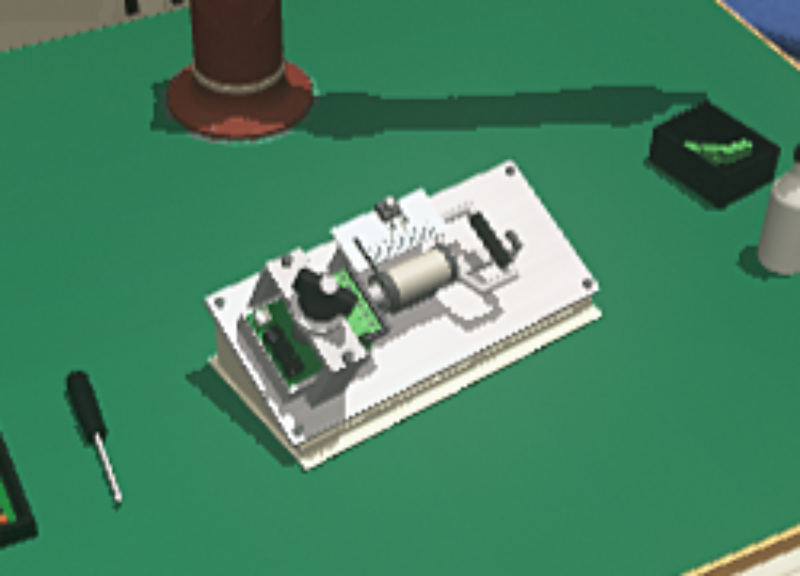

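View pics/b1.png

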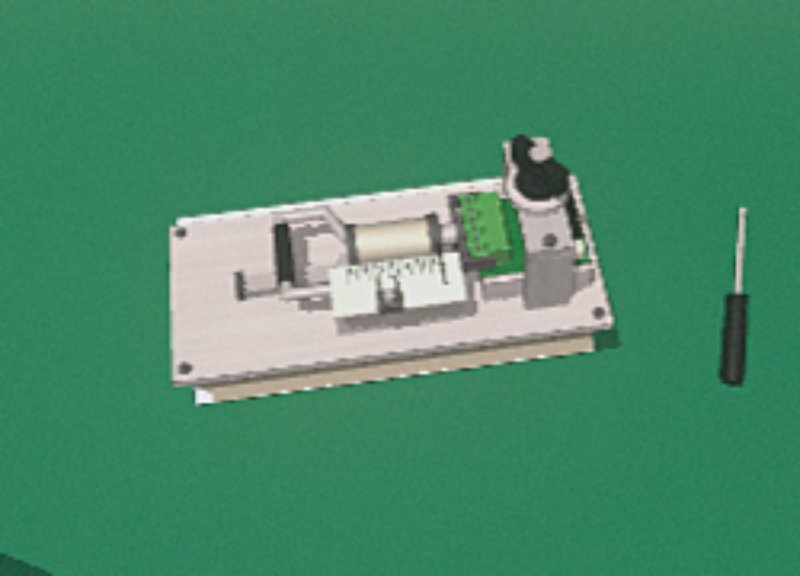

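```bash
python3 -m inch '[{"xyz":[0.03,-0.05,0.02],"delta_rot":[0,0,-10],"gripper":0.7},{"xyz":[0.035,-0.06,0.02],"delta_rot":[0,0,-10],"gripper":0.7},{"xyz":[0.035,-0.06,0.02],"delta_rot":[0,0,-10],"gripper":0.7},{"xyz":[0.035,-0.06,0.01],"delta_rot":[0,0,-10],"gripper":0.7},{"xyz":[0.035,-0.06,0],"delta_rot":[0,0,-10],"gripper":0.7},{"xyz":[0.035,-0.06,0],"delta_rot":[0,0,-10],"gripper":0.7},{"xyz":[0.035,-0.06,0],"delta_rot":[0,0,-10],"gripper":0.7},{"xyz":[0.035,-0.06,0],"delta_rot":[0,0,-10],"gripper":0.7},{"xyz":[0.035,-0.06,0],"delta_rot":[0,0,-10],"gripper":0.7},{"xyz":[0.03,-0.05,0],"delta_rot":[0,0,-10],"gripper":0.7}]' 60
cat > go.py <<'E'
import sys
from h import *
from scipy.spatial.transform import Rotation as R
# usage: go.py bx by bz  wing_angle : what remains to reach the bed-frame pose (tool z=-n, tool y at angle+/-90)
bx,by,bz,a=map(float,sys.argv[1:5]); s=sensors.read_state(); R0=np.array(s['ee_rot'])
print('t',s['t'],'bed tcp',bed(np.array(s['tcp_pos'])).round(4),'j',np.round(s['joint_positions'],2),'F',np.round(s['contact_force'],1),'w',s['grip_width'])
print('dxyz',(O+B@[bx,by,bz]-s['tcp_pos']).round(4))
for off in (90,-90):
    t=np.radians(a+off); y=B@[np.cos(t),np.sin(t),0]; Rt=np.c_[np.cross(y,-n),y,-n]
    print('rotvec',np.degrees(R.from_matrix(Rt@R0.T).as_rotvec()).round(2))
E
python3 go.py -.002 .155 .234 32.3
```

```text
t: 2.25
tcp_pos: [0.5708, 0.0664, 0.3142]
ee_rot: [[0.559, 0.829, 0.001], [0.829, -0.559, 0.0], [0.001, 0.001, -1.0]]
contact_force: [0.1, 0.1, -0.1]
grip_width: 0.0596
finger_force: 0.0
t 2.25 bed tcp [ 0.0518 -0.07    0.2392] j [-0.48  0.48  0.52  1.56 -0.25  1.17 -0.5 ] F [ 0.1  0.1 -0.1] w 0.05955367210670372
dxyz [ 0.0827 -0.2144 -0.0273]
rotvec [ -7.11  23.92 -14.12]
rotvec [ 34.38  10.21 162.07]
```

```bash
python3 -m inch '[{"xyz":[0.01,-0.025,0],"delta_rot":[-0.9,3,-1.75],"gripper":0.7},{"xyz":[0.01,-0.025,0],"delta_rot":[-0.9,3,-1.75],"gripper":0.7},{"xyz":[0.01,-0.025,0],"delta_rot":[-0.9,3,-1.75],"gripper":0.7},{"xyz":[0.01,-0.025,0],"delta_rot":[-0.9,3,-1.75],"gripper":0.7},{"xyz":[0.01,-0.025,0],"delta_rot":[-0.9,3,-1.75],"gripper":0.7},{"xyz":[0.01,-0.025,0],"delta_rot":[-0.9,3,-1.75],"gripper":0.7},{"xyz":[0.01,-0.025,0],"delta_rot":[-0.9,3,-1.75],"gripper":0.7},{"xyz":[0,-0.01,0],"delta_rot":[-0.9,3,-1.75],"gripper":0.7},{"xyz":[0,0,0],"delta_rot":[0,0,0],"gripper":0.7},{"xyz":[0,0,0],"delta_rot":[0,0,0],"gripper":0.7}]'
python3 go.py -.002 .155 .234 32.3
python3 - <<'E'
from h import *
rgb,d,m,T=cam('wrist'); save('w1',rgb); np.savez('w1.npz',rgb=rgb,d=d,T=T)
P,u,v=pts(d,m,T); b=bed(P); k=(abs(b[:,0])<.1)&(abs(b[:,1])<.22)&(b[:,2]>.147)&(b[:,2]<.162);q=b[k].astype(np.float32)
print(k.sum(),cv2.minAreaRect(q[:,:2]),q.max(0),q.min(0),np.median(q[:,2]))
E
```

```text
t: 3.5
tcp_pos: [0.64, -0.1159, 0.3139]
ee_rot: [[0.663, 0.622, -0.416], [0.659, -0.749, -0.07], [-0.355, -0.227, -0.907]]
contact_force: [-0.9, -0.4, 0.5]
grip_width: 0.0597
finger_force: 0.0
t 3.5 bed tcp [0.0167 0.1211 0.2552] j [-0.12  0.86  0.58  0.94 -0.22  1.83 -0.47] F [-0.9 -0.4  0.5] w 0.05966499108636664
dxyz [ 0.0135 -0.0321 -0.0271]
rotvec [-0.14 -0.12 -0.51]
rotvec [ 74.47  12.4  162.82]Traceback (most recent call last):
  File "<stdin>", line 4, in <module>
cv2.error: OpenCV(4.12.0) /io/opencv/modules/imgproc/src/convhull.cpp:143: error: (-215:Assertion failed) total >= 0 && (depth == CV_32F || depth == CV_32S) in function 'convexHull'
```

View pics/w1.png

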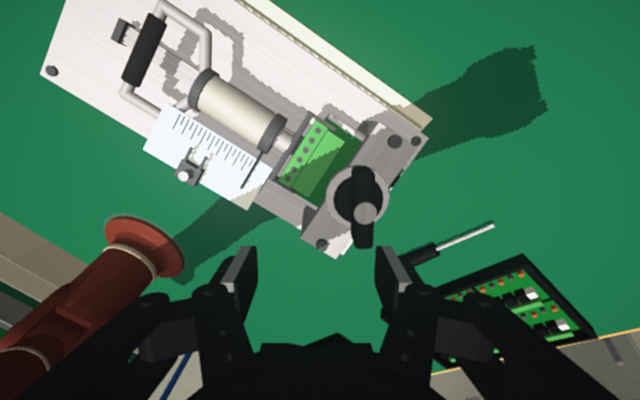

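```bash
python3 - <<'E'
from h import *
z=np.load('w1.npz'); m=imaging.camera_model('wrist'); M=np.array(m['mount']); print(M.round(3).tolist()); s=sensors.read_state()
d=z['d']
for ang in (0,90,180,270):
    c,si=np.cos(np.radians(ang)),np.sin(np.radians(ang)); F=np.array([[c,-si,0],[si,c,0],[0,0,1]])
    W=np.eye(4);W[:3,:3]=np.array(s['ee_rot'])@F;W[:3,3]=s['tcp_pos'];T=W@M
    P,u,v=pts(d,m,T);b=bed(P)
    for px in ((360,205),(145,50),(60,250)): 
        i=np.argmin((u-px[0])**2+(v-px[1])**2); print(ang,px,P[i].round(3),b[i].round(3),d[v[i],u[i]])
E
```

```text
[[0.001, -0.959, -0.282, 0.072], [1.0, 0.001, 0.0, -0.001], [-0.0, -0.282, 0.959, -0.123], [0.0, 0.0, 0.0, 1.0]]
0 (360, 205) [ 0.622 -0.145  0.214] [-0.005  0.147  0.155] 0.23296107
0 (145, 50) [0.543 0.083 0.127] [-0.004 -0.091  0.059] 0.28934225
0 (60, 250) [-0.735  0.299 -0.191] [ 0.975 -0.512 -0.745] 1.2273737
90 (360, 205) [ 0.579 -0.149  0.234] [0.043 0.143 0.155] 0.23296107
90 (145, 50) [ 0.751 -0.119  0.047] [-0.195  0.142  0.059] 0.28934225
90 (60, 250) [ 0.636  0.852 -0.862] [-0.616 -0.834 -0.747] 1.2273737
180 (360, 205) [ 0.574 -0.101  0.233] [0.039 0.096 0.155] 0.23296107
180 (145, 50) [ 0.574 -0.342  0.145] [0.038 0.333 0.059] 0.28934225
180 (60, 250) [ 1.184 -0.671 -0.995] [-0.938  0.757 -0.745] 1.2273737
270 (360, 205) [ 0.618 -0.097  0.213] [-0.009  0.099  0.155] 0.23296107
270 (145, 50) [ 0.365 -0.14   0.225] [0.229 0.1   0.059] 0.28934225
270 (60, 250) [-0.187 -1.223 -0.325] [ 0.653  1.079 -0.743] 1.2273737
```

```bash
cat > meas.py <<'E'
from h import *
def meas(d,rgb,m,T):
    P,u,v=pts(d,m,T); b=bed(P); px=rgb[v,u].astype(int)
    dark=px.max(1)<70
    box=(abs(b[:,0])<.1)&(abs(b[:,1])<.22)
    for nm,k in dict(wing=box&(b[:,2]>.147)&(b[:,2]<.160)&(b[:,1]>.08),bar=box&dark&(b[:,2]>.045)&(b[:,2]<.064)&(b[:,1]<-.06)&(abs(b[:,0])<.04)).items():
        q=b[k]
        if len(q)>20: print(nm,k.sum(),cv2.minAreaRect(np.ascontiguousarray(q[:,:2],dtype=np.float32)),np.percentile(q[:,2],[5,50,95]).round(4))
    return b,u,v,px
E
python3 - <<'E'
from meas import *
z=np.load('w1.npz'); m=imaging.camera_model('wrist'); b,u,v,px=meas(z['d'],z['rgb'],m,z['T'])
# rectify scale region at scale height
for p in ((200,120),(230,150)):
    i=np.argmin((u-p[0])**2+(v-p[1])**2); print('scale',b[i].round(4))
# ortho image, bx .02...09, by -.08...+.08 at plane h, 5px/mm
h=.05
bx=np.linspace(.1,.01,450);by=np.linspace(-.1,.06,800); X,Y=np.meshgrid(bx,by,indexing='ij')
W=O+np.stack([X,Y,X*0+h],-1)@B.T; T=z['T']; C=(W-T[:3,3])@T[:3,:3]
mx=(C[...,0]/C[...,2]*m['fx']+m['cx']).astype(np.float32);my=(C[...,1]/C[...,2]*m['fy']+m['cy']).astype(np.float32)
save('ortho',cv2.remap(z['rgb'],mx,my,cv2.INTER_LINEAR))
E
```

```text
wing 1560 ((-0.002614792436361313, 0.15360429883003235), (0.06458362191915512, 0.01751776598393917), 35.52255630493164) [0.1496 0.1527 0.1554]
bar 1419 ((-0.0019043609499931335, -0.09379642456769943), (0.07035548985004425, 0.0161356832832098), 0.17854458093643188) [0.0507 0.0571 0.0592]
scale [ 0.0382 -0.0339  0.0003]
scale [0.0354 0.0246 0.0605]
```

View pics/ortho.png

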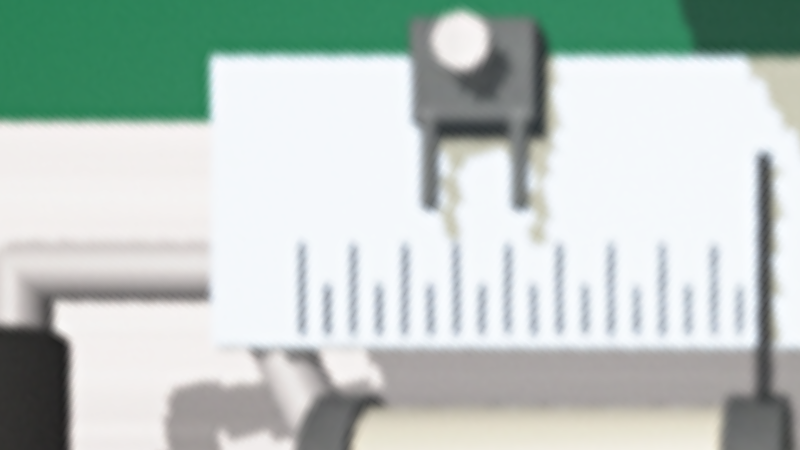

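```bash
python3 go.py -.0026 .154 .234 34.8; python3 -m inch '[{"xyz":[0.005,-0.011,-0.009],"delta_rot":[0.4,-0.05,0.8],"gripper":0.7},{"xyz":[0.005,-0.011,-0.009],"delta_rot":[0.4,0,0.8],"gripper":0.7},{"xyz":[0.004,-0.010,-0.009],"delta_rot":[0,0,0.4],"gripper":0.7},{"xyz":[0,0,0],"delta_rot":[0,0,0],"gripper":0.7},{"xyz":[-0.010,-0.0015,-0.022],"delta_rot":[0,0,0],"gripper":0.7},{"xyz":[-0.010,-0.0015,-0.022],"delta_rot":[0,0,0],"gripper":0.7},{"xyz":[0,0,0],"delta_rot":[0,0,0],"gripper":0.7},{"xyz":[0,0,0],"delta_rot":[0,0,0],"gripper":0.7},{"xyz":[0,0,0],"delta_rot":[0,0,0],"gripper":0.7},{"xyz":[0,0,0],"delta_rot":[0,0,0],"gripper":0.7}]'; python3 go.py -.0026 .154 .144 34.8
```

```text
t 3.55 bed tcp [0.0169 0.121  0.2555] j [-0.12  0.86  0.58  0.94 -0.22  1.83 -0.47] F [ 1.   0.2 -0.7] w 0.05974630943817091
dxyz [ 0.0139 -0.0312 -0.0277]
rotvec [0.9  0.07 1.75]
rotvec [ -73.84  -12.32 -161.53]
t: 4.8
tcp_pos: [0.6344, -0.1519, 0.2435]
ee_rot: [[0.641, 0.648, -0.412], [0.685, -0.725, -0.073], [-0.346, -0.236, -0.908]]
contact_force: [0.0, 0.5, 0.0]
grip_width: 0.0596
finger_force: 0.0
t 4.8 bed tcp [-0.0026  0.1557  0.1864] j [-0.09  0.89  0.57  1.06 -0.21  1.66 -0.4 ] F [0.  0.5 0. ] w 0.05961483730423516
dxyz [-0.0178 -0.0013 -0.0385]
rotvec [ 0.19  0.13 -0.18]
rotvec [ 74.34  12.68 163.36]
```

```bash
python3 -m inch '[{"xyz":[-0.006,-0.0005,-0.013],"delta_rot":[0,0,0],"gripper":0.7},{"xyz":[-0.006,-0.0005,-0.013],"delta_rot":[0,0,0],"gripper":0.7},{"xyz":[-0.006,-0.0005,-0.0125],"delta_rot":[0,0,0],"gripper":0.7},{"xyz":[0,0,0],"delta_rot":[0,0,0],"gripper":0.7},{"xyz":[0,0,0],"delta_rot":[0,0,0],"gripper":0.2},{"xyz":[0,0,0],"delta_rot":[0,0,0],"gripper":0.0},{"xyz":[0,0,0],"delta_rot":[0,0,0],"gripper":0},{"xyz":[0,0,0],"delta_rot":[0,0,0],"gripper":0},{"xyz":[0,0,0],"delta_rot":[0,0,0],"gripper":0},{"xyz":[0,0,0],"delta_rot":[0,0,0],"gripper":0}]' 80; python3 go.py -.0026 .154 .144 34.8
```

```text
t: 6.05
tcp_pos: [0.6167, -0.1536, 0.205]
ee_rot: [[0.641, 0.648, -0.411], [0.685, -0.725, -0.073], [-0.345, -0.234, -0.909]]
contact_force: [5.0, -1.1, 3.9]
grip_width: 0.0149
finger_force: 79.2
t 6.05 bed tcp [-0.0027  0.1545  0.1441] j [-0.1   0.89  0.57  1.18 -0.21  1.54 -0.39] F [ 5.  -1.1  3.9] w 0.014851951950838688
dxyz [-0.0002  0.0005 -0.0001]
rotvec [ 0.23  0.2  -0.2 ]
rotvec [ 74.24  12.76 163.4 ]
```

```bash
python3 -m inch '[{"xyz":[0,0,0],"delta_rot":[-2.5,-0.41,-5.45],"gripper":0},{"xyz":[0,0,0],"delta_rot":[-2.5,-0.41,-5.45],"gripper":0},{"xyz":[0,0,0],"delta_rot":[-2.5,-0.41,-5.45],"gripper":0},{"xyz":[0,0,0],"delta_rot":[-2.5,-0.41,-5.45],"gripper":0},{"xyz":[0,0,0],"delta_rot":[-2.5,-0.41,-5.45],"gripper":0},{"xyz":[0,0,0],"delta_rot":[-2.5,-0.41,-5.45],"gripper":0},{"xyz":[0,0,0],"delta_rot":[-2.5,-0.41,-5.45],"gripper":0},{"xyz":[0,0,0],"delta_rot":[-2.5,-0.41,-5.45],"gripper":0},{"xyz":[0,0,0],"delta_rot":[-2.5,-0.41,-5.45],"gripper":0},{"xyz":[0,0,0],"delta_rot":[0,0,0],"gripper":0}]'; python3 go.py -.0027 .1545 .144 34.8; python3 -c "
from h import *; s=sensors.read_state(); print(np.array(s['moment'])@n, s['moment'])"
```

```text
t: 7.3
tcp_pos: [0.6169, -0.1541, 0.205]
ee_rot: [[0.899, -0.139, -0.414], [-0.186, -0.98, -0.075], [-0.395, 0.145, -0.907]]
contact_force: [4.0, -2.2, 3.6]
grip_width: 0.015
finger_force: 79.3
t 7.3 bed tcp [-0.0028  0.155   0.1441] j [-0.2   0.96  0.83  1.18 -0.39  1.59 -1.18] F [ 4.  -2.2  3.6] w 0.015012596996763196
dxyz [-0.0002  0.0005 -0.    ]
rotvec [22.74  3.87 48.92]
rotvec [ -51.97   -9.04 -114.33]
-0.04100973756496325 [-0.20971352 -1.00837717  0.12649468]
```

```bash
python3 -m inch '[{"xyz":[0,0,0],"delta_rot":[-1.65,-0.27,-3.65],"gripper":0},{"xyz":[0,0,0],"delta_rot":[-1.65,-0.27,-3.65],"gripper":0},{"xyz":[0,0,0],"delta_rot":[-1.65,-0.27,-3.65],"gripper":0},{"xyz":[0,0,0],"delta_rot":[0,0,0],"gripper":0},{"xyz":[0,0,0],"delta_rot":[0,0,0],"gripper":0},{"xyz":[0,0,0],"delta_rot":[0,0,0],"gripper":0},{"xyz":[0,0,0],"delta_rot":[0,0,0],"gripper":0},{"xyz":[0,0,0],"delta_rot":[0,0,0],"gripper":0},{"xyz":[0,0,0],"delta_rot":[0,0,0],"gripper":0},{"xyz":[0,0,0],"delta_rot":[0,0,0],"gripper":0}]'; python3 go.py -.0027 .1545 .144 34.8; python3 -c "
from h import *; s=sensors.read_state(); print(np.array(s['moment'])@n, s['moment'])"
```

```text
t: 8.55
tcp_pos: [0.6168, -0.1543, 0.2051]
ee_rot: [[0.85, -0.325, -0.415], [-0.387, -0.919, -0.073], [-0.358, 0.223, -0.907]]
contact_force: [4.9, -3.2, 3.6]
grip_width: 0.0151
finger_force: 79.4
t 8.55 bed tcp [-0.0026  0.1552  0.1441] j [-0.21  0.98  0.89  1.18 -0.43  1.6  -1.36] F [ 4.9 -3.2  3.6] w 0.015065390280682715
dxyz [-0.0001  0.0007 -0.0002]
rotvec [27.67  4.64 59.92]
rotvec [ -47.03   -8.11 -103.35]
-0.4325586332641668 [-0.5277712  -0.99281747 -0.16091263]
```

```bash
python3 -m inch '[{"xyz":[0,0,0],"delta_rot":[-1.65,-0.27,-3.65],"gripper":0},{"xyz":[0,0,0],"delta_rot":[-1.65,-0.27,-3.65],"gripper":0},{"xyz":[0,0,0],"delta_rot":[0,0,0],"gripper":0},{"xyz":[0,0,0],"delta_rot":[0,0,0],"gripper":0},{"xyz":[0,0,0],"delta_rot":[0,0,0],"gripper":0},{"xyz":[0,0,0],"delta_rot":[0,0,0],"gripper":0},{"xyz":[0,0,0],"delta_rot":[0,0,0],"gripper":0},{"xyz":[0,0,0],"delta_rot":[0,0,0],"gripper":0},{"xyz":[0,0,0],"delta_rot":[0,0,0],"gripper":0},{"xyz":[0,0,0],"delta_rot":[0,0,0],"gripper":0}]'; python3 go.py -.0027 .1545 .144 34.8; python3 -c "
from h import *; s=sensors.read_state(); print(np.array(s['moment'])@n, s['moment'])"
```

```text
t: 9.8
tcp_pos: [0.6169, -0.1544, 0.205]
ee_rot: [[0.796, -0.44, -0.415], [-0.512, -0.856, -0.073], [-0.324, 0.27, -0.907]]
contact_force: [4.6, -3.4, 3.9]
grip_width: 0.0146
finger_force: 79.3
t 9.8 bed tcp [-0.0027  0.1553  0.1441] j [-0.22  1.    0.93  1.18 -0.46  1.61 -1.48] F [ 4.6 -3.4  3.9] w 0.014574355510952541
dxyz [-0.0001  0.0008 -0.0001]
rotvec [30.96  5.16 67.2 ]
rotvec [-43.75  -7.51 -96.08]
-0.24984591569884473 [-0.48080337 -1.05192221  0.02341918]
```

```bash
python3 -m inch '[{"xyz":[0,0,0],"delta_rot":[0,0,0],"gripper":0.6},{"xyz":[0,0,0],"delta_rot":[0,0,0],"gripper":0.6},{"xyz":[0,0,0],"delta_rot":[0,0,0],"gripper":0.6},{"xyz":[0.010,0.0017,0.022],"delta_rot":[0,0,0],"gripper":0.6},{"xyz":[0.010,0.0017,0.022],"delta_rot":[0,0,0],"gripper":0.6},{"xyz":[0.005,0.001,0.011],"delta_rot":[0,0,0],"gripper":0.6},{"xyz":[-0.004,0.025,0],"delta_rot":[1.65,0.27,3.65],"gripper":0.6},{"xyz":[-0.004,0.025,0],"delta_rot":[1.65,0.27,3.65],"gripper":0.6},{"xyz":[-0.004,0.025,0],"delta_rot":[1.65,0.27,3.65],"gripper":0.6},{"xyz":[-0.004,0.025,0],"delta_rot":[1.65,0.27,3.65],"gripper":0.6}]'; python3 go.py -.002 -.0938 .14 0
python3 - <<'E'
from meas import *
rgb,d,m,T=cam('top'); meas(d,rgb,m,T); save('top2',rgb)
rgb,d,m,T=cam('wrist'); meas(d,rgb,m,T); save('w2',rgb)
E
```

```text
t: 11.05
tcp_pos: [0.6245, -0.0474, 0.259]
ee_rot: [[0.886, -0.198, -0.418], [-0.25, -0.966, -0.072], [-0.39, 0.168, -0.905]]
contact_force: [0.2, 0.2, -0.3]
grip_width: 0.0514
finger_force: 0.0
t 11.05 bed tcp [-0.0026  0.051   0.2036] j [-0.34  0.92  0.87  1.13 -0.42  1.73 -1.38] F [ 0.2  0.2 -0.3] w 0.05139042127408839
dxyz [-0.0504  0.1384 -0.0574]
rotvec [ 9.77  1.36 20.79]
rotvec [ -65.29  -11.09 -142.34]
wing 98 ((0.0007506273686885834, 0.15424680709838867), (0.016931632533669472, 0.06464295089244843), 43.188297271728516) [0.1485 0.1529 0.1568]
bar 76 ((-0.0006239265203475952, -0.0931270495057106), (0.0691848173737526, 0.01304654497653246), 0.2606436312198639) [0.0524 0.0575 0.0616]
wing 3224 ((-0.0021873749792575836, 0.15363290905952454), (0.018611665815114975, 0.06579233705997467), 47.32320785522461) [0.1486 0.1526 0.1554]
bar 1147 ((-0.0016415826976299286, -0.09348238259553909), (0.06914384663105011, 0.014354982413351536), 0.545526385307312) [0.0501 0.0569 0.0591]
```

View pics/w2.png

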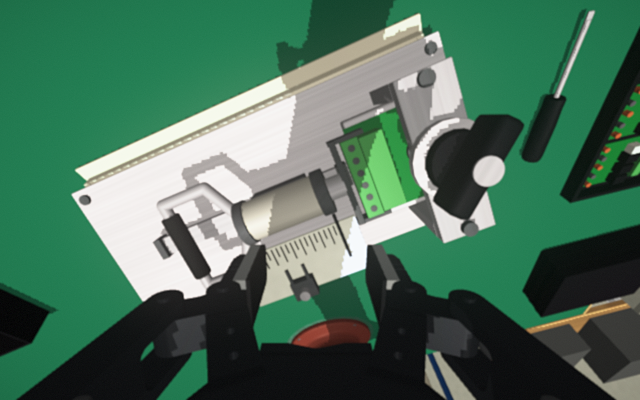

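```bash
python3 -m inch '[{"xyz":[-0.0075,0.023,-0.005],"delta_rot":[1.6,0.22,3.45],"gripper":0.6},{"xyz":[-0.0075,0.023,-0.005],"delta_rot":[1.6,0.22,3.45],"gripper":0.6},{"xyz":[-0.0075,0.023,-0.005],"delta_rot":[1.6,0.22,3.45],"gripper":0.6},{"xyz":[-0.0075,0.023,-0.005],"delta_rot":[1.6,0.22,3.45],"gripper":0.6},{"xyz":[-0.0075,0.023,-0.012],"delta_rot":[1.6,0.22,3.45],"gripper":0.6},{"xyz":[-0.0075,0.0235,-0.012],"delta_rot":[1.6,0.22,3.45],"gripper":0.6},{"xyz":[-0.0054,0,-0.0134],"delta_rot":[0,0,0],"gripper":0.6},{"xyz":[0,0,0],"delta_rot":[0,0,0],"gripper":0.6},{"xyz":[0,0,0],"delta_rot":[0,0,0],"gripper":0.6},{"xyz":[0,0,0],"delta_rot":[0,0,0],"gripper":0.6}]'; python3 go.py -.0018 -.0937 .05 0
python3 - <<'E'
from meas import *
rgb,d,m,T=cam('wrist'); meas(d,rgb,m,T); save('w3',rgb); np.savez('w3.npz',rgb=rgb,d=d,T=T)
E
```

```text
t: 12.4
tcp_pos: [0.575, 0.0884, 0.2024]
ee_rot: [[0.898, 0.156, -0.412], [0.14, -0.988, -0.07], [-0.418, 0.006, -0.909]]
contact_force: [0.0, -0.7, 0.1]
grip_width: 0.0511
finger_force: 0.0
t 12.4 bed tcp [-0.0021 -0.0911  0.141 ] j [-0.54  0.87  0.74  1.36 -0.43  1.54 -1.19] F [ 0.  -0.7  0.1] w 0.0511391331670416
dxyz [-0.0384 -0.0037 -0.0824]
rotvec [0.3  0.2  0.39]
rotvec [ -74.13  -12.44 -163.02]
bar 1982 ((-0.0017885416746139526, -0.09591531753540039), (0.06952419877052307, 0.017085973173379898), 0.5923903584480286) [0.0534 0.0574 0.0591]
```

```bash
python3 -m inch '[{"xyz":[-0.008,-0.0006,-0.017],"delta_rot":[0,0,0],"gripper":0.6},{"xyz":[-0.008,-0.0006,-0.017],"delta_rot":[0,0,0],"gripper":0.6},{"xyz":[-0.008,-0.0006,-0.017],"delta_rot":[0,0,0],"gripper":0.6},{"xyz":[-0.008,-0.0006,-0.017],"delta_rot":[0,0,0],"gripper":0.6},{"xyz":[-0.0065,-0.0006,-0.0144],"delta_rot":[0,0,0],"gripper":0.6},{"xyz":[0,0,0],"delta_rot":[0,0,0],"gripper":0.6},{"xyz":[0,0,0],"delta_rot":[0,0,0],"gripper":0.0},{"xyz":[0,0,0],"delta_rot":[0,0,0],"gripper":0},{"xyz":[0,0,0],"delta_rot":[0,0,0],"gripper":0},{"xyz":[0,0,0],"delta_rot":[0,0,0],"gripper":0}]' 50; python3 go.py -.0018 -.0944 .05 0
python3 - <<'E'
from h import *
# refined clip-pointer distance from w1: trace rays at given heights
z=np.load('w1.npz'); m=imaging.camera_model('wrist'); T=z['T']; foot=(T[:3,3]-O)@B
print('cam in bed',foot.round(4))
P,u,v=pts(z['d'],m,T); b=bed(P)
k=(b[:,0]>.058)&(b[:,0]<.072)&(b[:,1]>-.03)&(b[:,1]<.07)&(b[:,2]>.0625); q=b[k]
hist=np.histogram(q[:,1],np.arange(-.03,.07,.002)); print([(round(a,3),int(c)) for a,c in zip(hist[1],hist[0]) if c]); print(np.percentile(q[:,2],[5,50,95]))
def at(col,h,row=170):  # ortho px (plane .05) -> true by at height h
    y=-.1+col*.16/799; x=.1-row*.09/449; p=np.array([x,y,.05]); return (foot+(p-foot)*(h-foot[2])/(.05-foot[2]))[:2]
for h in (.06,.063,.066,.07): print(h,at(475,h),at(764,h),at(475,h)[1]-at(764,h)[1])
E
```

```text
t: 13.7
tcp_pos: [0.5369, 0.086, 0.1203]
ee_rot: [[0.898, 0.158, -0.411], [0.141, -0.987, -0.071], [-0.417, 0.006, -0.909]]
contact_force: [2.4, -1.4, 2.3]
grip_width: 0.0166
finger_force: 48.9
t 13.7 bed tcp [-0.0022 -0.0949  0.0505] j [-0.57  0.91  0.72  1.55 -0.47  1.33 -1.14] F [ 2.4 -1.4  2.3] w 0.016641526985180514
dxyz [-0.0005 -0.0006 -0.0003]
rotvec [0.29 0.26 0.26]
rotvec [ -74.08  -12.53 -163.15]
cam in bed [-0.0435  0.0811  0.3779]
[(np.float64(-0.012), 9), (np.float64(-0.01), 26), (np.float64(-0.008), 29), (np.float64(-0.006), 8), (np.float64(-0.004), 10), (np.float64(-0.002), 11), (np.float64(0.0), 10), (np.float64(0.002), 12), (np.float64(0.004), 11), (np.float64(0.006), 17), (np.float64(0.008), 32), (np.float64(0.01), 14), (np.float64(0.052), 10), (np.float64(0.054), 9)]
[0.06432982 0.06957778 0.07091394]
0.06 [ 0.06258778 -0.0022604 ] [0.06258778 0.05384701] -0.056107414000475225
0.063 [ 0.06158683 -0.00147419] [0.06158683 0.05410375] -0.05557793607295822
0.066 [ 0.06058588 -0.00068798] [0.06058588 0.05436048] -0.05504845814544121
0.07 [0.05925128 0.0003603 ] [0.05925128 0.05470279] -0.05434248757541854
```

```bash
python3 -m inch '[{"xyz":[-0.0008,0.0049,0],"delta_rot":[0,0,0],"gripper":0},{"xyz":[-0.0008,0.0049,0],"delta_rot":[0,0,0],"gripper":0},{"xyz":[-0.0008,0.0049,0],"delta_rot":[0,0,0],"gripper":0},{"xyz":[-0.0008,0.0049,0],"delta_rot":[0,0,0],"gripper":0},{"xyz":[-0.0008,0.0049,0],"delta_rot":[0,0,0],"gripper":0},{"xyz":[-0.0008,0.0049,0],"delta_rot":[0,0,0],"gripper":0},{"xyz":[-0.0008,0.0049,0],"delta_rot":[0,0,0],"gripper":0},{"xyz":[-0.0008,0.0049,0],"delta_rot":[0,0,0],"gripper":0},{"xyz":[0,0,0],"delta_rot":[0,0,0],"gripper":0},{"xyz":[0,0,0],"delta_rot":[0,0,0],"gripper":0}]'; python3 go.py -.0022 -.0949 .0505 0
cat > look.py <<'E'
import sys
from meas import *
out=[]
for c in ('wrist','top'):
    rgb,d,m,T=cam(c); meas(d,rgb,m,T); h=.068
    bx=np.linspace(.1,.01,300);by=np.linspace(-.11,.07,800); X,Y=np.meshgrid(bx,by,indexing='ij')
    C=(O+np.stack([X,Y,X*0+h],-1)@B.T-T[:3,3])@T[:3,:3]
    mx=(C[...,0]/C[...,2]*m['fx']+m['cx']).astype(np.float32);my=(C[...,1]/C[...,2]*m['fy']+m['cy']).astype(np.float32)
    out.append(cv2.remap(rgb,mx,my,cv2.INTER_LINEAR))
save(sys.argv[1],np.vstack(out))
E
python3 look.py l1
```

```text
t: 14.95
tcp_pos: [0.5308, 0.1226, 0.1203]
ee_rot: [[0.898, 0.158, -0.41], [0.139, -0.987, -0.076], [-0.416, 0.011, -0.909]]
contact_force: [3.4, -6.8, 4.4]
grip_width: 0.0163
finger_force: 49.3
t 14.95 bed tcp [-0.0021 -0.132   0.0505] j [-0.63  0.91  0.71  1.55 -0.48  1.34 -1.19] F [ 3.4 -6.8  4.4] w 0.016263179521854274
dxyz [ 0.0061 -0.0366  0.    ]
rotvec [0.6  0.32 0.29]
rotvec [ -73.93  -12.93 -163.02]
bar 7630 ((0.0020861048251390457, -0.11080387234687805), (0.08965751528739929, 0.06982898712158203), 78.72283172607422) [0.0498 0.0573 0.0618]
wing 103 ((0.00028545595705509186, 0.15458200871944427), (0.016835786402225494, 0.0645146369934082), 43.71345901489258) [0.148  0.1524 0.1558]
bar 88 ((0.004561292007565498, -0.13066861033439636), (0.03643076866865158, 0.055797964334487915), 63.07666778564453) [0.0488 0.057  0.0611]
```

View pics/l1.png

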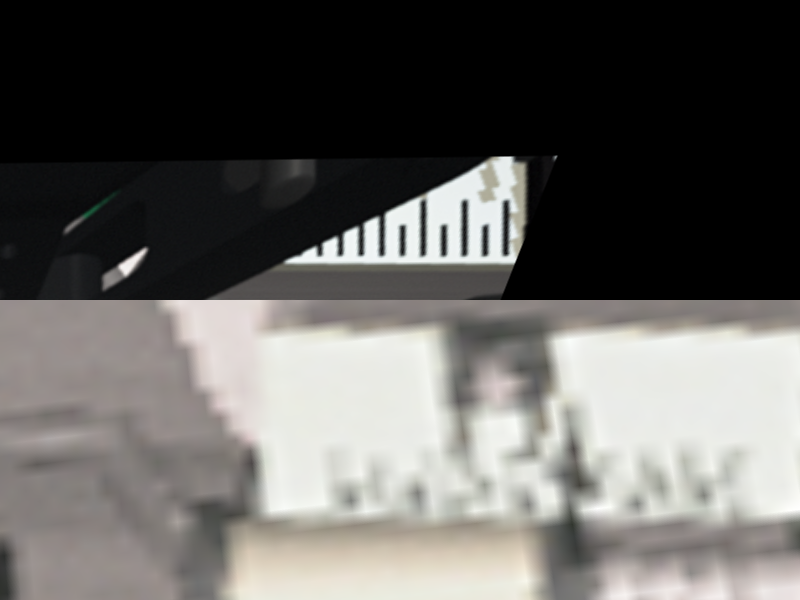

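```bash
python3 -m inch '[{"xyz":[-0.0006,0.0035,0],"delta_rot":[0,0,0],"gripper":0},{"xyz":[-0.0006,0.0035,0],"delta_rot":[0,0,0],"gripper":0},{"xyz":[-0.0006,0.0035,0],"delta_rot":[0,0,0],"gripper":0},{"xyz":[-0.0005,0.003,0],"delta_rot":[0,0,0],"gripper":0},{"xyz":[-0.0002,0.0015,0],"delta_rot":[0,0,0],"gripper":0},{"xyz":[0,0,0],"delta_rot":[0,0,0],"gripper":0},{"xyz":[0,0,0],"delta_rot":[0,0,0],"gripper":0},{"xyz":[0,0,0],"delta_rot":[0,0,0],"gripper":0},{"xyz":[0,0,0],"delta_rot":[0,0,0],"gripper":0},{"xyz":[0,0,0],"delta_rot":[0,0,0],"gripper":0}]'; python3 go.py -.0022 -.0949 .0505 0; sed -i "s/('wrist','top')/('scene','top')/" look.py; python3 look.py l2
```

```text
t: 16.3
tcp_pos: [0.5286, 0.136, 0.1203]
ee_rot: [[0.899, 0.157, -0.409], [0.137, -0.987, -0.078], [-0.416, 0.014, -0.909]]
contact_force: [4.0, -10.0, 4.0]
grip_width: 0.0161
finger_force: 49.3
t 16.3 bed tcp [-0.0021 -0.1456  0.0505] j [-0.65  0.91  0.71  1.54 -0.49  1.34 -1.21] F [  4. -10.   4.] w 0.016145540481040027
dxyz [ 0.0083 -0.05   -0.    ]
rotvec [0.75 0.36 0.32]
rotvec [ -73.84  -13.11 -162.94]
wing 94 ((-0.005113198421895504, 0.15558095276355743), (0.017342694103717804, 0.06462348997592926), 44.82823944091797) [0.1492 0.1539 0.1577]
bar 48 ((-0.0159967802464962, -0.1268344223499298), (0.058913927525281906, 0.09207641333341599), 41.4359130859375) [0.0481 0.0555 0.0635]
wing 100 ((3.098137676715851e-05, 0.1546316295862198), (0.017651373520493507, 0.06241556257009506), 43.21575927734375) [0.1481 0.1529 0.1564]
bar 82 ((0.005867471918463707, -0.14322203397750854), (0.03505910933017731, 0.0571831613779068), 67.164306640625) [0.0516 0.0573 0.0611]
```

View pics/l2.png

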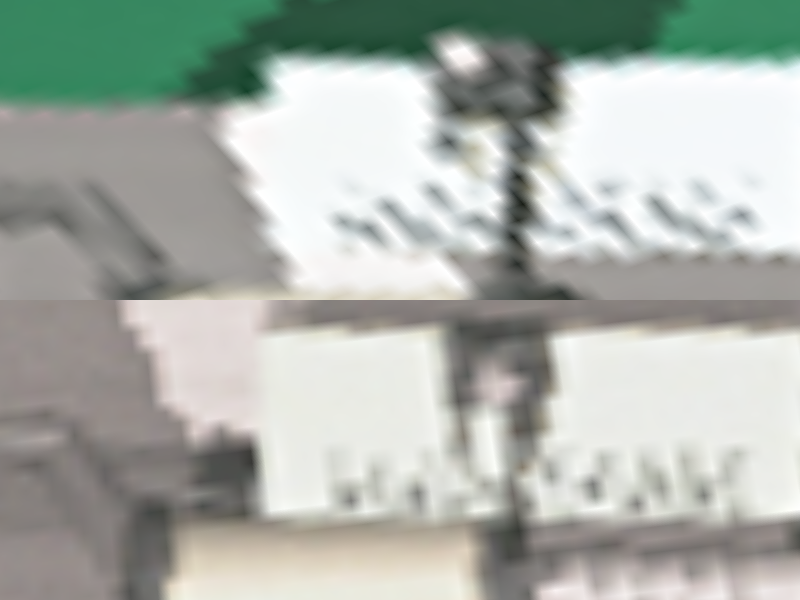

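```bash
python3 -m inch '[{"xyz":[-0.0003,0.0018,0],"delta_rot":[0,0,0],"gripper":0},{"xyz":[-0.0003,0.0018,0],"delta_rot":[0,0,0],"gripper":0},{"xyz":[0,0,0],"delta_rot":[0,0,0],"gripper":0},{"xyz":[0,0,0],"delta_rot":[0,0,0],"gripper":0},{"xyz":[0,0,0],"delta_rot":[0,0,0],"gripper":0},{"xyz":[0,0,0],"delta_rot":[0,0,0],"gripper":0},{"xyz":[0,0,0],"delta_rot":[0,0,0],"gripper":0},{"xyz":[0,0,0],"delta_rot":[0,0,0],"gripper":0},{"xyz":[0,0,0],"delta_rot":[0,0,0],"gripper":0},{"xyz":[0,0,0],"delta_rot":[0,0,0],"gripper":0}]'; python3 go.py -.0022 -.0949 .0505 0;  python3 look.py l3
```

```text
t: 17.65
tcp_pos: [0.5281, 0.1392, 0.1203]
ee_rot: [[0.899, 0.157, -0.409], [0.137, -0.987, -0.078], [-0.416, 0.015, -0.909]]
contact_force: [4.0, -9.4, 4.0]
grip_width: 0.0165
finger_force: 49.3
t 17.65 bed tcp [-0.0021 -0.1488  0.0505] j [-0.65  0.91  0.71  1.54 -0.49  1.34 -1.22] F [ 4.  -9.4  4. ] w 0.016491480780021116
dxyz [ 0.0088 -0.0532  0.    ]
rotvec [0.78 0.36 0.34]
rotvec [ -73.82  -13.16 -162.92]
wing 88 ((-0.005366744473576546, 0.15568222105503082), (0.01714952662587166, 0.06625860929489136), 43.54107666015625) [0.1484 0.1529 0.1579]
bar 45 ((-0.018405495211482048, -0.12622036039829254), (0.05464012548327446, 0.0903608575463295), 37.82173156738281) [0.0491 0.0588 0.0634]
wing 102 ((0.00023502856492996216, 0.1536055952310562), (0.017371563240885735, 0.06516581028699875), 44.338844299316406) [0.1488 0.1525 0.1557]
bar 84 ((0.018927065655589104, -0.1291983276605606), (0.09047341346740723, 0.05093780532479286), 55.24894714355469) [0.0511 0.0573 0.061 ]
```

View pics/l3.png

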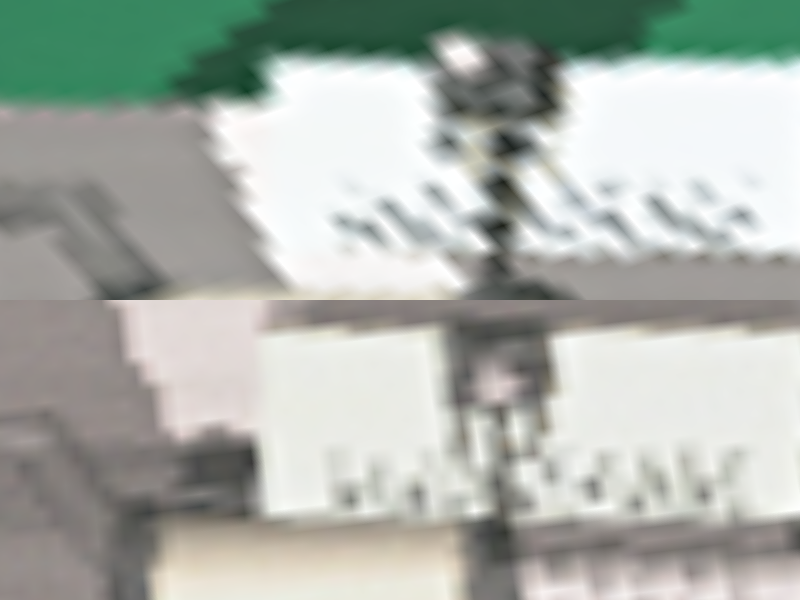

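```bash
python3 -m inch '[{"xyz":[0,0,0],"delta_rot":[0,0,0],"gripper":0},{"xyz":[0,0,0],"delta_rot":[0,0,0],"gripper":0},{"xyz":[0,0,0],"delta_rot":[0,0,0],"gripper":0},{"xyz":[0,0,0],"delta_rot":[0,0,0],"gripper":0},{"xyz":[0,0,0],"delta_rot":[0,0,0],"gripper":0},{"xyz":[0,0,0],"delta_rot":[0,0,0],"gripper":0},{"xyz":[0,0,0],"delta_rot":[0,0,0],"gripper":0},{"xyz":[0,0,0],"delta_rot":[0,0,0],"gripper":0},{"xyz":[0,0,0],"delta_rot":[0,0,0],"gripper":0},{"xyz":[0,0,0],"delta_rot":[0,0,0],"gripper":0}]' 
python3 -m inch '[{"xyz":[0.0004,-0.0025,0],"delta_rot":[0,0,0],"gripper":0},{"xyz":[0.0005,-0.003,0],"delta_rot":[0,0,0],"gripper":0},{"xyz":[0.0005,-0.003,0],"delta_rot":[0,0,0],"gripper":0},{"xyz":[0.0005,-0.003,0],"delta_rot":[0,0,0],"gripper":0},{"xyz":[0.0005,-0.003,0],"delta_rot":[0,0,0],"gripper":0},{"xyz":[0.0005,-0.003,0],"delta_rot":[0,0,0],"gripper":0},{"xyz":[0.0005,-0.003,0],"delta_rot":[0,0,0],"gripper":0},{"xyz":[0.0005,-0.003,0],"delta_rot":[0,0,0],"gripper":0},{"xyz":[0.0005,-0.003,0],"delta_rot":[0,0,0],"gripper":0},{"xyz":[0.0005,-0.003,0],"delta_rot":[0,0,0],"gripper":0}]'; python3 go.py -.0022 -.0949 .0505 0
```

```text
t: 19.0
tcp_pos: [0.5281, 0.1392, 0.1203]
ee_rot: [[0.899, 0.157, -0.409], [0.137, -0.987, -0.078], [-0.416, 0.014, -0.909]]
contact_force: [4.2, -10.1, 3.0]
grip_width: 0.0165
finger_force: 49.3
t: 20.25
tcp_pos: [0.5325, 0.1124, 0.1203]
ee_rot: [[0.898, 0.158, -0.41], [0.139, -0.987, -0.074], [-0.417, 0.01, -0.909]]
contact_force: [2.9, -6.0, 4.6]
grip_width: 0.0167
finger_force: 49.3
t 20.25 bed tcp [-0.0021 -0.1216  0.0505] j [-0.61  0.91  0.71  1.55 -0.48  1.33 -1.18] F [ 2.9 -6.   4.6] w 0.016688067179380497
dxyz [ 0.0044 -0.0264 -0.    ]
rotvec [0.51 0.3  0.29]
rotvec [ -73.98  -12.81 -163.05]
```

```bash
python3 -m inch '[{"xyz":[0.0005,-0.003,0],"delta_rot":[0,0,0],"gripper":0},{"xyz":[0.0005,-0.003,0],"delta_rot":[0,0,0],"gripper":0},{"xyz":[0.0005,-0.003,0],"delta_rot":[0,0,0],"gripper":0},{"xyz":[0.0005,-0.003,0],"delta_rot":[0,0,0],"gripper":0},{"xyz":[0.0005,-0.003,0],"delta_rot":[0,0,0],"gripper":0},{"xyz":[0.0005,-0.003,0],"delta_rot":[0,0,0],"gripper":0},{"xyz":[0.0005,-0.003,0],"delta_rot":[0,0,0],"gripper":0},{"xyz":[0.0003,-0.002,0],"delta_rot":[0,0,0],"gripper":0},{"xyz":[0,0,0],"delta_rot":[0,0,0],"gripper":0},{"xyz":[0,0,0],"delta_rot":[0,0,0],"gripper":0}]'; python3 go.py -.0022 -.0949 .0505 0
```

```text
t: 21.5
tcp_pos: [0.536, 0.0915, 0.1203]
ee_rot: [[0.898, 0.158, -0.411], [0.141, -0.987, -0.071], [-0.417, 0.006, -0.909]]
contact_force: [3.3, -3.7, 5.7]
grip_width: 0.0164
finger_force: 49.3
t 21.5 bed tcp [-0.0022 -0.1005  0.0505] j [-0.58  0.91  0.72  1.55 -0.47  1.33 -1.15] F [ 3.3 -3.7  5.7] w 0.016408507702960304
dxyz [ 0.0009 -0.0055  0.    ]
rotvec [0.31 0.25 0.27]
rotvec [ -74.09  -12.54 -163.14]
```

```bash
python3 -m inch '[{"xyz":[0.0002,-0.001,0],"delta_rot":[0,0,0],"gripper":0},{"xyz":[0.0002,-0.001,0],"delta_rot":[0,0,0],"gripper":0},{"xyz":[0.0002,-0.001,0],"delta_rot":[0,0,0],"gripper":0},{"xyz":[0.0002,-0.001,0],"delta_rot":[0,0,0],"gripper":0},{"xyz":[0.0001,-0.001,0],"delta_rot":[0,0,0],"gripper":0},{"xyz":[0.0001,-0.001,0],"delta_rot":[0,0,0],"gripper":0},{"xyz":[0,-0.0005,0],"delta_rot":[0,0,0],"gripper":0},{"xyz":[0,0,0],"delta_rot":[0,0,0],"gripper":0},{"xyz":[0,0,0],"delta_rot":[0,0,0],"gripper":0},{"xyz":[0,0,0],"delta_rot":[0,0,0],"gripper":0}]'; python3 go.py -.0022 -.0949 .0505 0
```

```text
t: 22.75
tcp_pos: [0.5369, 0.0861, 0.1203]
ee_rot: [[0.898, 0.159, -0.411], [0.142, -0.987, -0.07], [-0.417, 0.004, -0.909]]
contact_force: [2.8, -1.3, 7.4]
grip_width: 0.0165
finger_force: 49.3
t 22.75 bed tcp [-0.0022 -0.095   0.0505] j [-0.57  0.91  0.72  1.55 -0.47  1.33 -1.14] F [ 2.8 -1.3  7.4] w 0.01651299771628254
dxyz [ 0.     -0.0001  0.    ]
rotvec [0.21 0.23 0.25]
rotvec [ -74.14  -12.43 -163.19]
```

```bash
python3 -m inch '[{"xyz":[0,0,0],"delta_rot":[0,0,0],"gripper":0.3},{"xyz":[0,0,0],"delta_rot":[0,0,0],"gripper":0.5},{"xyz":[0,0,0],"delta_rot":[0,0,0],"gripper":0.55},{"xyz":[0,0,0],"delta_rot":[0,0,0],"gripper":0.55},{"xyz":[0.008,0.0013,0.018],"delta_rot":[0,0,0],"gripper":0.55},{"xyz":[0.010,0.0017,0.022],"delta_rot":[0,0,0],"gripper":0.55},{"xyz":[0.010,0.0017,0.022],"delta_rot":[0,0,0],"gripper":0.55},{"xyz":[0.010,0.0017,0.022],"delta_rot":[0,0,0],"gripper":0.55},{"xyz":[0.010,0.0017,0.022],"delta_rot":[0,0,0],"gripper":0.55},{"xyz":[0,0,0],"delta_rot":[0,0,0],"gripper":0.55}]'; python3 go.py -.0022 -.0949 .0505 0
python3 - <<'E'
from meas import *
rgb,d,m,T=cam('wrist'); meas(d,rgb,m,T); save('w4',rgb)
E
```

```text
t: 24.0
tcp_pos: [0.5852, 0.0932, 0.2267]
ee_rot: [[0.899, 0.158, -0.409], [0.142, -0.987, -0.07], [-0.415, 0.005, -0.91]]
contact_force: [0.1, -0.7, -0.7]
grip_width: 0.0471
finger_force: 0.0
t 24.0 bed tcp [-0.0018 -0.0941  0.1676] j [-0.54  0.86  0.75  1.29 -0.42  1.61 -1.2 ] F [ 0.1 -0.7 -0.7] w 0.0470692497802402
dxyz [-0.0483 -0.0072 -0.1064]
rotvec [0.25 0.33 0.28]
rotvec [ -73.98  -12.45 -163.2 ]
bar 1579 ((-0.001724153757095337, -0.09599921107292175), (0.0691293329000473, 0.01634775847196579), 0.04437917470932007) [0.0534 0.0574 0.0592]
```

View pics/w4.png

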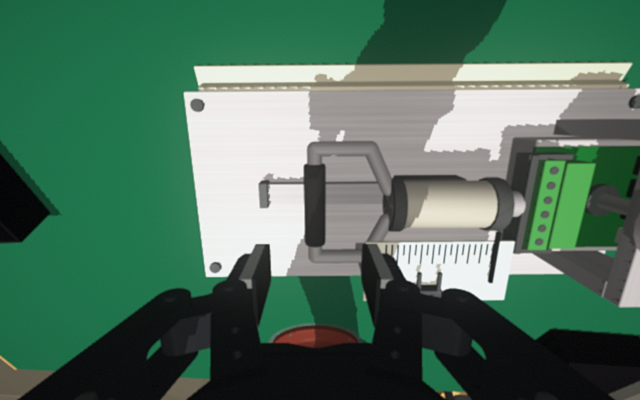

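The wrist view shows the handle bar home at (315,205), the pointer home at (495,255), the clip where it was at (430,278), and the gripper clear of everything. In the earlier wrist and top pictures the knob was still at its clicked angle, so I am handing the job in.

```bash
python3 -c "
from plant import workorder; print(workorder.finish_job())"
```

```text
the job is handed in; nothing more can be done
None
```

The pull test is done and handed in: knob clicked over and holding, pointer held between the clip fingers for over two seconds without passing them, gauge eased home, and the clip looks unmoved in the pictures.

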